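Point out a fudge order and ring for the packer

ROBOT

A 6-joint arm with a two-finger parallel gripper is mounted at the origin on the work surface. World frame = base frame: x ahead of the robot, y to its left, z up, the work surface at z = 0. Lengths are in m, angles in degrees, forces in N, time in s.
With the tool pointing down it reaches from about 0.375 to 0.75 m from the base axis. Payload 9 kg.
Tool frame: the origin (TCP) lies where the fingers leave the gripper's body, on its centre line; the fingertips stand 73 mm ahead of it and the grasp point (between the pads) lies 54 mm ahead of it (robot.tip_reach is the distance from the TCP to the fingertips, in m); z points along the fingers, y is the direction in which the jaws open and shut (so a half turn about z gives the same grasp; the last joint's range is limited). The gripper opens to 85 mm and grips with 20 to 120 N. Pads are 22 mm wide; open, the fingers measure 114 mm over their backs; the gripper's body (76 mm by 85 mm) begins 54 mm behind the grasp point. The pads swing forward as they close: fully open they stand 13 mm farther back than shut.
Start: joints at [55.136, 5.964, 5.575, 89.605, 0, 77.527], TCP at [0.229, 0.555, 0.304] pointing down, gripper open.
Joint ranges: [-171.21, 171.21], [-48.23, 106.86], [-62.78, 66.21], [-105.2, 120.99], [-86.42, 89.51], [-180, 180]. Speed limits (degrees/s): [127.2, 127.2, 147.25, 180, 180, 180].

INTERFACE

Orientations are given as [roll, pitch, yaw] about the fixed x, y, z axes, in that order (R = Rz(yaw) Ry(pitch) Rx(roll)).
In Python, from plant import robot gives the robot as it stands. Calls block until the motion is done:
- robot.move_pose(position, orientation): joint-space move of the TCP to a pose.
- robot.line_to(position, vel=0.15, rotation=None, guard=None): straight line of the TCP; rotation=None keeps the orientation; vel is the mean speed in m/s. With guard (N) it stops when the force on the tool has changed by that much, and returns True; else False.
- robot.goto_joints(angles): joint-space move.
- robot.set_gripper(opening): finger opening in m; the grip force is fixed at half the most; returns when the fingers have stopped.
- robot.pause(seconds).
- robot.ik(position, orientation): joint angles nearest the present ones, or None.
- robot.observe(): the state.
- robot.grab_frame(name): name is "side" or "top" or "wrist"; returns the picture (420x560x3 uint8, blue, green, red); there is no depth.
- robot.get_calibration(name): a dict with "vertical_fov" (degrees; the focal length in pixels is half the picture's height over the tangent of half this angle, whatever the lens; pixels are square), "cx", "cy" (the principal point, pixels), "k1" (the pictures are not rectified: a ray, as slopes to the right and down, at radius r is drawn at 1 + k1 r^2 times it, then the intrinsics apply), "rvec" (rotation vector, rad) and "tvec" (3), from world to camera coordinates, as OpenCV has them. Camera axes: x right, y down, z forward; pixel columns grow to the right and rows downward; lengths in m; the calibration is good to about 2 mm. A picture is of the moment at which its call begins: read the wrist's pose just before it. get_calibration takes no time and is no camera call; for the wrist camera it gives the pose at the moment of the call.
A pose or a line that the arm cannot do raises robot.IKError and nothing moves.
- robot.job_done(): hands the job in, once; it reports no verdict.
The state is a dict: "time": time; "q": joint angles; "qvel": joint speeds; "joint_torque": joint torques, N m; "tool_pos": TCP position; "tcp_rot": TCP orientation; "ft_force": force on the tool from outside, world axes, zero at the start; "torque": the same for the moment, N m; "gripper_width": finger opening in m.
Only numpy, scipy, OpenCV 4.12 (cv2) and the standard library are available. Lean on these libraries where they do the work, as an engineer would, in place of code of your own. Each camera call takes 0.05 s, during which the arm holds its last target. There are 200 camera calls.

TASK

Pass on an order at the fudge counter without touching the goods: point straight down at the round piece of fudge with your fingertips 2 to 3 cm above the middle of its top and stay there for two seconds, then point in the same way at the smaller of the two open cartons, fingertips 2 to 3 cm above the middle of its mouth, again for two seconds. Then gently press the counter bell's plunger all the way down, let it come up again and move clear. Travel well above the goods so that you never point low over the wrong fudge or the wrong carton; do not touch, move or pick up any fudge, carton or the spatula.

Things in the scene. Friction and masses are not known exactly. Their poses are not given: they have to be found in the camera images.
- fudge_round: the round piece of chocolate fudge, the one to point at: an upright disc 48 mm across and 28 mm high, loose on a pale wooden board 15 mm thick (120 x 280 mm) that lies on the counter to the robot's left; origin at the centre of its underside, z up. It has the same brown as its two neighbours; the three share the board in any order, about 90 mm apart
- fudge_round_top (a point): centre of the top of the round piece, 43 mm above the counter
- fudge_square: neighbouring piece of chocolate fudge, square, 42 x 42 mm and 28 mm high, to be left alone; origin at the centre of its underside
- fudge_square_top (a point): centre of the top of the square piece
- fudge_bar: neighbouring piece of chocolate fudge, an oblong bar 84 mm (its x) by 28 mm (its y), 28 mm high, to be left alone; origin at the centre of its underside
- fudge_bar_top (a point): centre of the top of the bar
- carton_small: the smaller open brown-card carton, the one to point at: 75 mm (its x) by 85 mm (its y), 45 mm high, walls 3 mm, empty, loose on the counter to the robot's right; origin at the centre of its underside. Its lid flap leans outward from the +x rim, reaching 34 mm out and 20 mm above the rim
- carton_small_mouth (a point): centre of the small carton's open mouth, at rim height, 45 mm above the counter
- carton_large: the larger open brown-card carton, to be left alone: 100 mm (its x) by 150 mm (its y), 45 mm high, same make; it may stand to the left or to the right of the small one. Origin at the centre of its underside
- carton_large_mouth (a point): centre of the large carton's open mouth, at rim height
- bell_stand: counter bell, fixed to the counter at the far side of the work: black round foot 86 mm across with a steel dome, dome top 44 mm above the counter; origin at the centre of its underside
- bell_top (a point): centre of the top of the bell's plunger, a black disc 22 mm across on a thin stem over the dome, 59 mm above the counter when up; moves with the plunger
- bell (a joint): how far the plunger is pressed down, m: 0 up, 0.006 fully down; a spring pushes it back (about 1.2 N at first, about 5 N fully down)
- spatula: spatula lying flat on the counter beyond the cartons, to be left alone; lies along its x axis
Mind the look-alikes: they are no part of the job. Leave any green look-alike of the fudge_round alone.

How it is judged:
By the outcome, as a careful person would: the job done as asked, in the order asked, and still so for the second after the job is handed in, with the robot touching nothing.
It also fails if it takes over 61 s, if anything falls off the work surface, if the arm or the gripper's body presses on something with over 40 N, if the wrist force passes 120 N, or if a joint passes its speed limit or range.

## Working session

There is one attempt and no reset: what is moved stays moved. The work goes in short steps, each a Python script; the robot and the scene stay as the last script left them, time stands still between calls to the robot, and variables do not carry over. Pictures are saved under pics/ and viewed, about 8 in all and at most 12, crops included, and the job is handed in when it is done.

```bash
mkdir -p pics
cat > h.py <<'E'
import numpy as np, cv2
from plant import robot
def K(c):
    f=210/np.tan(np.radians(c["vertical_fov"]/2)); return f
def px2w(c,u,v,z):
    f=K(c); d=np.array([(u-c["cx"])/f,(v-c["cy"])/f]); s=d.copy()
    for _ in range(50): s=d/(1+c["k1"]*(s@s))
    R=cv2.Rodrigues(np.array(c["rvec"],float))[0]; t=np.array(c["tvec"],float).ravel()
    o=-R.T@t; r=R.T@np.array([s[0],s[1],1]); return o+r*(z-o[2])/r[2]
def w2px(c,p):
    R=cv2.Rodrigues(np.array(c["rvec"],float))[0]; q=R@np.array(p)+np.array(c["tvec"],float).ravel()
    s=q[:2]/q[2]; return K(c)*s*(1+c["k1"]*(s@s))+[c["cx"],c["cy"]]
E
python3 - <<'E'
from h import *
o=robot.observe(); print(o["time"],o["tool_pos"],o["tcp_rot"],o["gripper_width"],robot.tip_reach)
for n in("top","side"):
    cv2.imwrite(f"pics/{n}0.png",robot.grab_frame(n)); print(n,robot.get_calibration(n))
E
```

```text
0.0 [0.22838713 0.55457609 0.30312469] [-1.79927550e+02 -1.58798757e-02  1.57611150e+02] 0.08556360460264793 0.0726
top {'vertical_fov': 48.22767816278601, 'cx': 289.67915266036744, 'cy': 214.03764836499002, 'k1': -0.10044685395037237, 'rvec': array([ 2.11463111, -2.15715436,  0.21841523]), 'tvec': array([0.01497471, 0.60780732, 1.04275948])}
side {'vertical_fov': 51.91162031765882, 'cx': 289.239062214482, 'cy': 210.64983787615878, 'k1': -0.009552867422255383, 'rvec': array([ 0.13019884, -2.84257184,  1.28347245]), 'tvec': array([0.60717113, 0.08103005, 1.08104938])}
```

View pics/top0.png

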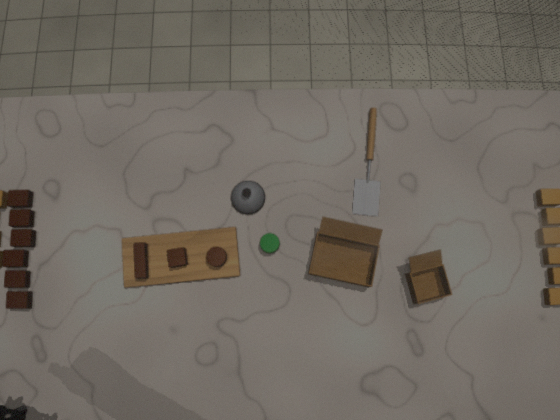

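View pics/side0.png

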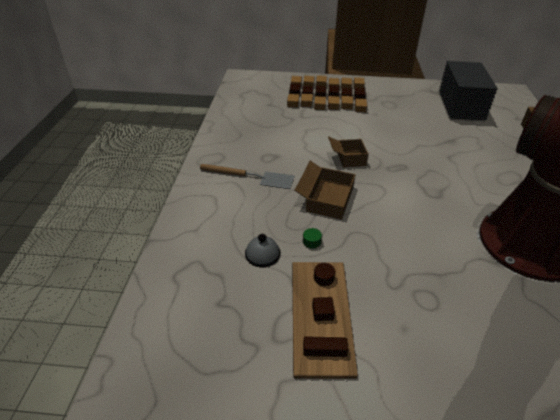

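The top view shows the bar at (140,261), square at (177,257), round at (217,257), the green decoy at (269,243), the bell at (247,195), the large carton at (343,258) and the small one at (430,285). The side view agrees. I'll enlarge the crops to measure.

Run:
```python
from h import *
im=cv2.imread("pics/top0.png"); a=im[170:310,190:290]; b=im[230:330,390:470]
a=cv2.convertScaleAbs(cv2.resize(a,(400,560),interpolation=2),alpha=2)
b=cv2.convertScaleAbs(cv2.resize(b,(400,500),interpolation=2),alpha=2)
cv2.imwrite("pics/c1.png",np.hstack([a,cv2.copyMakeBorder(b,0,60,0,0,0)]))
c=robot.get_calibration("top"); d=robot.get_calibration("side")
for n,u,v,z in(("round",217,257,.043),("square",177,257,.043),("bell",246.5,193,.059),("small",429,285,.045),("large",343,262,.045),("green",269,243,.028)):
    p=px2w(c,u,v,z); print(n,p.round(4),np.hypot(*p[:2]).round(3),w2px(d,p).round(1))
```

```text
round [0.5116 0.174  0.043 ] 0.54 [327.2 269.1]
square [0.5131 0.2676 0.043 ] 0.579 [325.6 303.9]
bell [0.6594 0.1033 0.059 ] 0.667 [264.4 236.6]
small [ 0.4353 -0.3196  0.045 ] 0.54 [355.3 147.4]
large [ 0.494  -0.1192  0.045 ] 0.508 [335.7 186.7]
green [0.5441 0.0528 0.028 ] 0.547 [314.3 234.4]
```

View pics/c1.png

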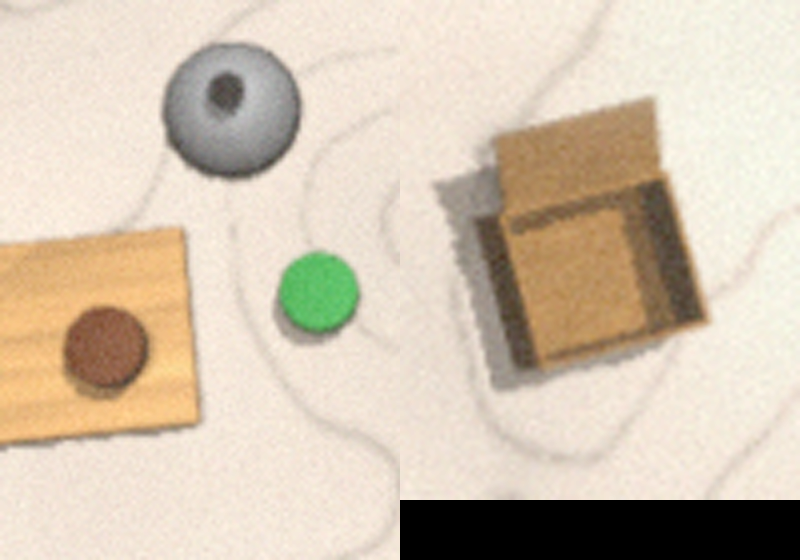

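Run:
```python
from h import *
c=robot.get_calibration("top")
P=[px2w(c,390+a/5,230+b/5,.045) for a,b in((100,212),(265,175),(308,322),(143,370))]
m=np.mean(P,0); print("carton",m.round(4),[np.linalg.norm(P[i]-P[i-1]).round(3) for i in range(4)])
r=px2w(c,216.6,256.4,.043); print("round",r.round(4)); print("bell",px2w(c,246.2,192.7,.059).round(4))
robot.set_gripper(0.0); print(robot.observe()["gripper_width"],robot.tip_reach)
robot.line_to([r[0],r[1],.303],vel=.2)
w=robot.get_calibration("wrist"); im=robot.grab_frame("wrist"); o=robot.observe()
print(o["time"],o["tool_pos"].round(4),o["tcp_rot"],o["q"].round(1)); print(w2px(w,r).round(1))
np.save("w1.npy",w,allow_pickle=True); cv2.imwrite("pics/w1.png",cv2.convertScaleAbs(im,alpha=2))
```

```text
carton [ 0.4377 -0.3243  0.045 ] [np.float64(0.075), np.float64(0.082), np.float64(0.071), np.float64(0.083)]
round [0.513 0.175 0.043]
bell [0.6601 0.1041 0.059 ]
-4.5637733739907954e-05 0.0726
3.4417 [0.5128 0.1754 0.3031] [1.79991374e+02 2.30110776e-03 1.57654399e+02] [ 5.  -4.2 -4.8 89.4  0.  27.4]
[280.7 183.3]
```

View pics/w1.png

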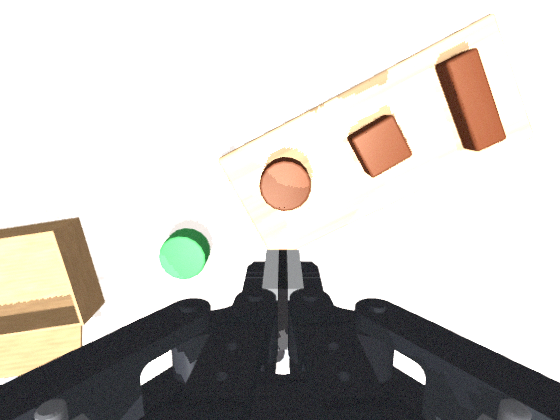

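The wrist view shows the round piece at about (286,184), 5 px from the predicted (281,183), which is a few millimetres. The closed fingertips are at about (282,255), and the square and bar are to the right. I'll descend and check the height in the side view.

Run:
```python
from h import *
w=np.load("w1.npy",allow_pickle=True).item()
p=px2w(w,286,185,.043); r=(p+[.513,.175,.043])/2; print(p.round(4),r.round(4))
robot.line_to([r[0],r[1],.303]); robot.line_to([r[0],r[1],.043+.025+robot.tip_reach],vel=.1)
robot.pause(.3)
im=robot.grab_frame("side"); o=robot.observe(); print(o["time"],o["tool_pos"].round(4),r)
d=robot.get_calibration("side"); t=o["tool_pos"]-[0,0,robot.tip_reach]
print("tip px",w2px(d,t)-[260,190],w2px(d,t-[0,0,.025])-[260,190])
cv2.imwrite("pics/s1.png",cv2.convertScaleAbs(cv2.resize(im[190:310,260:400],(700,600),interpolation=2),alpha=2.5))
```

```text
[0.5164 0.1788 0.043 ] [0.5147 0.1769 0.043 ]
5.8167 [0.5147 0.1769 0.1407] [0.51468688 0.17691477 0.043     ]
tip px [66.5611891 72.3725623] [65.72458617 79.9996437 ]
```

View pics/s1.png

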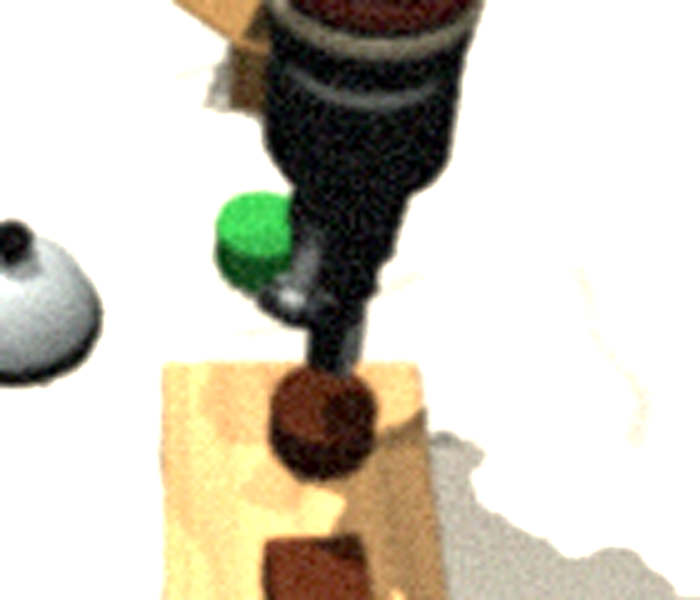

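The side view shows the tip at about (333,370), against a predicted (333,362). The top of the round piece is at (322,402), against (329,400). So the height is right and the centre lies about 2 mm further in +x, as the wrist view also suggested. I'll shift slightly, dwell, then move to the carton.

Run:
```python
from h import *
robot.line_to([.5163,.1780,.1406],vel=.03); robot.pause(2.5); print(robot.observe()["time"])
robot.line_to([.5163,.1780,.303])
m=np.array([.4385,-.3233,.045])
robot.line_to([m[0],m[1],.303],vel=.22)
robot.pause(.2)
w=robot.get_calibration("wrist"); im=robot.grab_frame("wrist"); o=robot.observe()
print(o["time"],o["tool_pos"].round(4),o["q"].round(1)); print(w2px(w,m).round(1))
np.save("w2.npy",w,allow_pickle=True); cv2.imwrite("pics/w2.png",cv2.convertScaleAbs(im,alpha=1.5))
```

```text
8.5667
12.5083 [ 0.4386 -0.3231  0.303 ] [-50.1  -3.7  -4.3  89.4   0.  -27.8]
[280.7 183.2]
```

View pics/w2.png

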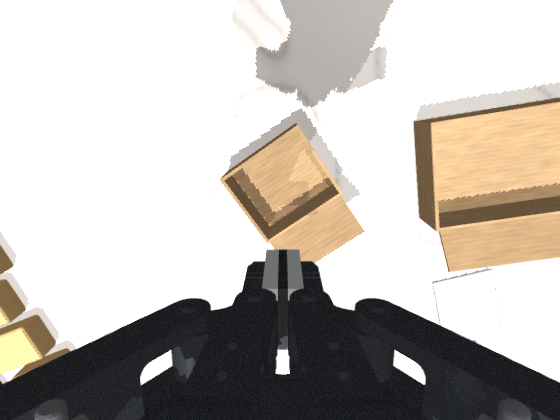

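The wrist view gives rim corners at (222,179), (298,125), (340,193) and (268,239). Their centre is (282,184), against a predicted (281,183), so they agree. I'll point there and dwell, then rise and go over the bell.

Run:
```python
from h import *
w=np.load("w2.npy",allow_pickle=True).item()
P=[px2w(w,*q,.045) for q in((222,179),(298,125),(340,193),(268,239))]; p=np.mean(P,0)
print(p.round(4),[np.linalg.norm(P[i]-P[i-1]).round(3) for i in range(4)])
m=(p+[.4385,-.3233,.045])/2
robot.line_to([m[0],m[1],.045+.025+robot.tip_reach],vel=.1); robot.pause(2.5)
o=robot.observe(); print(o["time"],o["tool_pos"].round(4),o["ft_force"].round(2))
robot.line_to([m[0],m[1],.303]); robot.line_to([.661,.105,.303],vel=.22)
robot.pause(.3)
w=robot.get_calibration("wrist"); im=robot.grab_frame("wrist"); o=robot.observe()
print(o["time"],o["tool_pos"].round(4),o["q"].round(1)); print(w2px(w,[.661,.105,.059]).round(1))
np.save("w3.npy",w,allow_pickle=True); cv2.imwrite("pics/w3.png",cv2.convertScaleAbs(im,alpha=1.5))
```

```text
[ 0.4406 -0.3231  0.045 ] [np.float64(0.071), np.float64(0.083), np.float64(0.072), np.float64(0.08)]
16.7583 [ 0.4396 -0.3232  0.1426] [-0.24  0.48 -0.22]
20.6667 [0.661  0.1048 0.3031] [-2.2 18.5 19.7 91.1  0.  20.2]
[281.3 186.3]
```

View pics/w3.png

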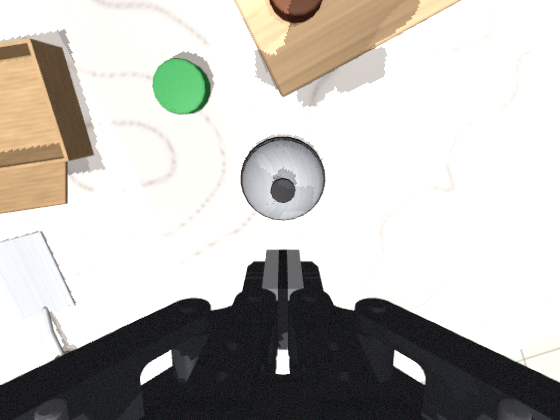

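The plunger is at (283,190), against a predicted (281,186), so about 3 mm off. I'll correct for that and press slowly under guard.

Run:
```python
from h import *
w=np.load("w3.npy",allow_pickle=True).item()
p=px2w(w,283,190,.059); b=(p+[.661,.105,.059])/2; print(p.round(4))
T=robot.tip_reach; x,y=b[:2]
robot.line_to([x,y,.303],vel=.05); robot.line_to([x,y,.066+T],vel=.1); robot.pause(.3)
f0=robot.observe()["ft_force"]
for z in (.060,.058,.056,.054,.053,.052,.051,.050):
    g=robot.line_to([x,y,z+T],vel=.015,guard=9); o=robot.observe()
    print(z,g,(o["tool_pos"][2]-T).round(4),(o["ft_force"]-f0).round(2),o["time"])
    if g or o["ft_force"][2]-f0[2]>7.5: break
cv2.imwrite("pics/s2.png",cv2.convertScaleAbs(cv2.resize(robot.grab_frame("side")[180:300,200:340],(700,600),interpolation=2),alpha=2.5))
```

```text
[0.6646 0.1051 0.059 ]
0.06 False 0.0599 [ 0.48  0.53 -0.25] 23.5583
0.058 False 0.0582 [0.77 1.54 1.7 ] 23.8417
0.056 False 0.0562 [0.87 0.64 2.49] 24.125
0.054 False 0.0542 [2.04 1.12 3.24] 24.4083
0.053 False 0.0532 [1.21 1.19 4.71] 24.6583
0.052 False 0.053 [ 0.68  0.85 10.71] 24.9083
```

View pics/s2.png

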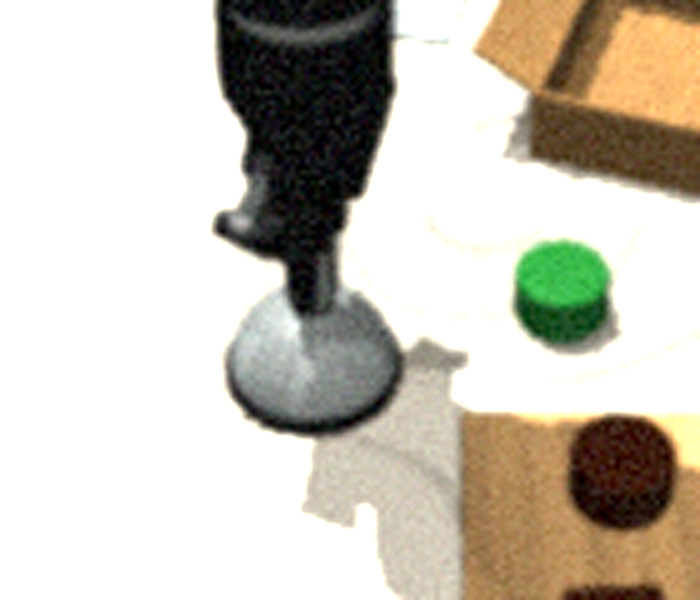

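The tips are on the plunger at about (310,300). Contact began near 0.059, and the stop came at 0.053 with force rising from 4.7 to 10.7 N, so it is fully down. This also confirms the tip length. I'll release, move clear and check.

Run:
```python
from h import *
robot.pause(.2); t=robot.observe()["tool_pos"]
robot.line_to([t[0],t[1],.075+.0726],vel=.03); robot.line_to([t[0],t[1],.303])
robot.pause(.5)
a=robot.grab_frame("side"); robot.pause(.1); o=robot.observe(); print(o["time"],o["ft_force"].round(2))
z=cv2.imread("pics/side0.png")
f=lambda i:cv2.convertScaleAbs(i[120:370,190:380],alpha=2)
cv2.imwrite("pics/cmp.png",cv2.resize(np.hstack([f(z),f(a)]),None,fx=2,fy=2))
```

```text
27.9083 [-0.17  0.21 -0.74]
```

View pics/cmp.png

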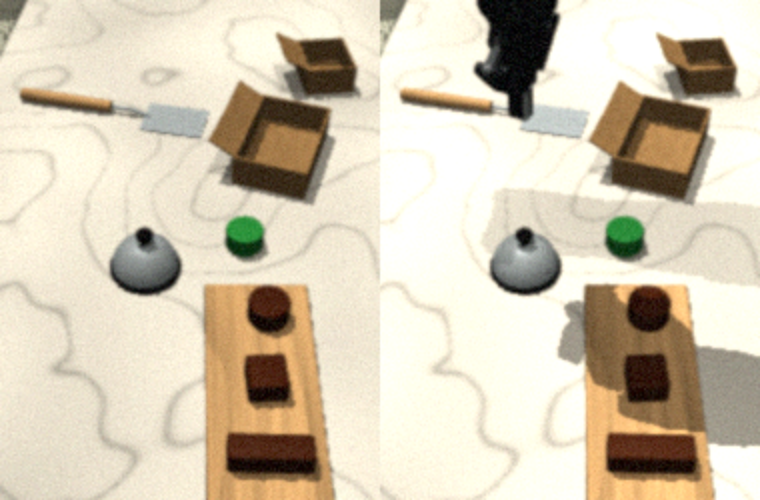

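In the before and after views everything is where it was, the plunger is up again (525,236), and the gripper is clear.

```bash
python3 -c "
from plant import robot
robot.job_done()"
```

```text
the job is handed in; nothing more can be done
```

The order is passed on and the job handed in at about 28 s of the 61 s allowed.

- **Round fudge:** I pointed with closed fingertips 25 mm above the middle of its top for 2.5 s. The top and wrist cameras differed by about 3–4 mm on its centre. I set the point close to the wrist reading, which the side view supported.
- **Small carton:** I pointed 25 mm above the middle of its mouth for 2.5 s. The two measurements of the mouth's centre agreed to about 2 mm. The wrist view's rim sides came out 2–5 mm shorter than the given sizes.
- **Bell:** I pressed the plunger slowly. It met the fingertips at about 59 mm and stopped at 53 mm, which is the full 6 mm, with at most about 11 N in the readings. The cameras differed by about 3–4 mm on its position, and I used the midpoint.

I travelled with the fingertips about 23 cm above the counter throughout. The last side picture showed the plunger back up, the fudge, cartons and spatula unmoved, and the gripper about 17 cm clear of the bell. The remaining force reading was below 1 N. No check failed.

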